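# Dial open the workshop's knife chest

## Robot

A 7-joint arm with a two-finger parallel gripper is mounted at the origin on the work surface. World frame = base frame: x ahead of the robot, y to its left, z up, the work surface at z = 0. Lengths are in m, angles in rad, forces in N, time in s.
With the tool pointing down it reaches from about 0.425 to 0.925 m from the base axis. Payload 6.8 kg.
Tool frame: the origin (TCP) lies at the very end of the fingers, on their centre line; the grasp point (between the pads) lies 19 mm behind it; z points along the fingers, y is the line along which they close (so a half turn about z gives the same grasp; the last joint's range is limited). The gripper opens to 85 mm and grips with 20 to 120 N. Pads are 22 mm wide; open, the fingers measure 114 mm over their backs; the gripper's body (76 mm by 85 mm) begins 54 mm behind the grasp point. The pads swing forward as they close: fully open they stand 13 mm farther back than shut.
Start: joints at [-1.247, 0.477, 0.022, 1.555, -0.011, 1.109, -0.083], TCP at [0.282, 0.613, 0.231] pointing down, gripper open.
Joint ranges: [-2.96, 2.96], [-0.34, 2.1], [-1.41, 1.46], [0.24, 2.44], [-1.37, 4.51], [0.17, 1.92], [-2.96, 2.96]. Speed limits (rad/s): [2.39, 2.39, 3.14, 3.14, 3.14, 3.14, 3.14].

## Interface

Orientations are given as a unit quaternion [w, x, y, z].
In Python, from station import bot, optics gives the robot as it stands (bot), with the cameras (optics).
- The arm moves only by the tool nudge_tcp, called as name(argument=value, ...), one argument or row to a line, values as JSON. Schema: {"type":"object","properties":{"offsets":{"type":"array","items":{"type":"array","prefixItems":[{"type":"array","items":{"type":"number"},"minItems":3,"maxItems":3},{"type":"number"},{"type":"number"}],"minItems":3,"maxItems":3},"minItems":1,"maxItems":20},"grip_n":{"type":"number"},"only":{"type":"string"},"quiet":{"type":"boolean"},"lines":{"type":"string"}},"required":["offsets"],"additionalProperties":false}. offsets is a list of rows, 1 to 20 of them, each written [[dx, dy, dz], turn, opening]: dx, dy, dz in parts of the range, where 1.0 means 0.4 m, then a turn about the tool's z in fractions of the full range, 1 being pi rad, then the opening from 0.0 (shut) to 1.0 (fully open); each row shifts and turns the commanded pose from where the row before left it, along the tool's axes as they then stand; what a row does not reach is not made up. A row lasts 1/10 s, in which the tool goes at most 0.05 m and 0.15 rad, less where a joint would pass 70% of its speed; a pose out of reach is approached as far as the arm can. The fingers move at their own pace and stop on an object; grip_n is the grip in N (left out, the last holds). Time passes only in rows, so rows that do not move let the fingers close. The tool returns the time, the measured TCP pose, the force, the opening and the grip force at its end. only (a regular expression) keeps the lines of the reply that match it, lines (a string "A,B") keeps lines A to B, and quiet returns only ok. Shift and turn numbers lie between -1 and 1, and a call with a number outside is refused. Input that does not fit is refused with a message, and nothing moves.
- bot.get_obs(): the state, without advancing time (a new reading comes with each control period).
- optics.read_camera(name): name is "scene" or "top" or "wrist"; returns the picture (400x640x3 uint8, blue, green, red); there is no depth.
- optics.camera_info(name): a dict with "vertical_fov" (degrees; the focal length in pixels is half the picture's height over the tangent of half this angle, whatever the lens; pixels are square), "cx", "cy" (the principal point, pixels), "k1" (the pictures are not rectified: a ray, as slopes to the right and down, at radius r is drawn at 1 + k1 r^2 times it, then the intrinsics apply), "view" (4x4, takes a point from world to camera coordinates); the wrist camera has in their place "hand_eye" (4x4, takes a point from camera to tool coordinates, whose origin is the TCP and whose axes are the flange's). Camera axes: x right, y up, looking along -z (the intrinsics and any distortion apply to the point x, -y, -z); pixel columns grow to the right and rows downward; lengths in m; the calibration is good to about 2 mm. A picture is of the moment at which its call begins: read the wrist's pose just before it. camera_info takes no time and is no camera call.
- bot.hand_in(): hands the job in; it is judged then, once.
The state is a dict: "t": time; "q": joint angles; "joint_vel": joint speeds; "joint_torque": joint torques, N m; "eef_pos": TCP position; "tool_rot": TCP orientation; "contact_force": force on the tool from outside, world axes, zero at the start; "torque": the same for the moment, N m; "gripper_width": opening from 0.0 (shut) to 1.0 (fully open); "grasp_force": force on a finger pad.
Only numpy, scipy, OpenCV 4.12 (cv2) and the standard library are available. Lean on these libraries where they do the work, as an engineer would, in place of code of your own. Each camera call takes 0.05 s, during which the arm holds its last target. There are 200 camera calls.

## Task

Unlock the grey knife chest on the bench: turn its dial left (anticlockwise) to 85, then right (clockwise) past 0 to 5, then left again to 95, stopping within two of each number for at least half a second. Then slide the steel lid fully open by its handle, leaving the dial at 95, and do not disturb the hammer, the shoe last or the glue jar.

Things in the scene. Friction and masses are not known exactly. Their poses are not given: they have to be found in the camera images.
- chest: Fixed grey chest, 200 (x) x 340 (y) x 96 mm high. On top from +y to -y: dial block (130 mm), knife well under the steel sliding lid (110), plain deck (100) over which the lid slides open. Origin: centre of underside; x away from the robot at yaw 0, z up. Dial axis at (0, 105) mm. Guide rails along y at x = +-88 mm, 24 mm wide, top 107 mm up, overhang the lid's edges.
- scale_zero (a point): Mark 0 of the dial's scale: the longest and widest white mark, 53 mm from the dial's axis on the chest's +x side, 100 mm above the bench. Fixed dark plate, radius 62 mm, 20 white marks, one every 5 numbers (18 deg), longer at tens. Numbers grow clockwise from above: 25 at -y, 50 at -x, 75 at +y. 85 is the third mark anticlockwise of 0, 95 the first; 5 is the first clockwise.
- dial_grip (a point): On the dial's axis, 132 mm above the bench, 32 above the scale plate. Black disc, radius 42 mm, 8 mm high over the plate, with a black upright grip bar across it: 76 mm long, 16 thick, top 12 mm above this point. x axis: along the bar to its pointing end, which has a narrow nose (to 49 mm from the axis) and a white line; z up. Pinch the bar across its thickness from above.
- dial (a joint): Dial angle, rad: 0 with the nose at number 0, growing clockwise (right) seen from above; 100 numbers a turn, 0.0628 rad each: 85 = -0.942, 5 = +0.314, 95 = -0.314. Starts between -0.5 and 0.5; end stops at -2.4 and +2.4. About 0.06 N m of friction; stays where it is left.
- lid_handle (a point): Grip point of the lid's handle, 126 mm above the bench, mid-lid: 15 mm to the chest's -y side of its centre when shut. The handle is a dark upright steel bar 90 mm long along the chest's x, 14 mm thick along y, its top 15 mm above this point; the lid's top face is 25 mm below this point. Axes are the chest's.
- lid (a joint): Lid opening, m: 0 shut, 0.1 fully open; slides level along the chest's -y, away from the dial, about 2 N of friction. A hidden pin locks it (5 mm of play) unless the dial is within about 3 numbers of 95.
- hammer: Loose bystander: hammer lying flat, about 280 mm long, its handle along its own x. To be left alone.
- shoe_last: Loose bystander: black plastic shoe last, about 225 x 84 x 93 mm, its toe to its own +x; origin under its middle. To be left alone.
- glue_jar: Loose bystander: round glue jar, 90 mm in diameter, 85 mm high; origin in its underside's centre. To be left alone.

How it is judged:
On the way, in this order (a step that is already met when the one before it is completed fails the run):
1. The dial, turned left, rests at 85 with the lid still shut (value of joint dial between -1.0681 and -0.8168 rad and velocity of joint dial between -0.15 and 0.15 rad/s and value of joint lid below 0.01 m), for 0.5 s.
2. Then the dial, turned right, rests at 5 with the lid still shut (value of joint dial between 0.1885 and 0.4398 rad and velocity of joint dial between -0.15 and 0.15 rad/s and value of joint lid below 0.01 m), for 0.5 s.
3. Then the dial, turned left, rests at 95 with the lid still shut (value of joint dial between -0.4398 and -0.1885 rad and velocity of joint dial between -0.15 and 0.15 rad/s and value of joint lid below 0.01 m), for 0.5 s.
At the end, for the whole second after the job is handed in: The lid is open by more than 90 mm of its 100 mm and at rest, and the dial stands at 95 within 3 numbers. On the way the dial must have rested 0.5 s within 2 numbers of 85, then 5, then 95, with the lid shut (value of joint lid above 0.09 m and value of joint dial between -0.5027 and -0.1257 rad and velocity of joint lid between -0.01 and 0.01 m/s); the robot touches nothing.
It fails at once if The hammer is disturbed (moved more than 20 mm) (distance of hammer from where it was at the start of the episode above 0.02 m).
It fails at once if The shoe last is disturbed (moved more than 20 mm) (distance of shoe_last from where it was at the start of the episode above 0.02 m).
It fails at once if The glue jar is disturbed (moved more than 20 mm) (distance of glue_jar from where it was at the start of the episode above 0.02 m).
It also fails if it takes over 48 s, if anything falls off the work surface, if the arm or the gripper's body presses on something with over 40 N, if the wrist force passes 120 N, or if a joint passes its speed limit or range.

## Working session

There is one attempt and no reset: what is moved stays moved. The work goes in short steps, Python scripts to look and compute and a tool call to move; the robot and the scene stay as the last step left them, time stands still between calls to the robot, and variables do not carry over. Pictures are saved under pics/ and viewed, at most 10 in all, crops included, and the job is handed in when it is done.

```bash
ls; mkdir -p pics; python3 - <<'E'
from station import bot, optics
import cv2
o=bot.get_obs();print(o['t'],o['eef_pos'],o['tool_rot'],o['gripper_width'])
for n in('scene','top'):
    print(n,optics.camera_info(n)); cv2.imwrite(f'pics/{n}0.png',optics.read_camera(n))
print(optics.camera_info('wrist'))
E
```

```text
pics
station.py
0.0 [0.28225371 0.61251188 0.23031021] [-1.34627057e-04  2.14210367e-01  9.76787123e-01 -9.03362013e-04] 0.9968787164570817
scene {'vertical_fov': 47.38843379153771, 'cx': 318.2128569955715, 'cy': 194.64297285741497, 'k1': -0.08972751901683328, 'view': array([[ 0.48420507,  0.87494394, -0.00430651, -0.26800503],
       [-0.53603612,  0.30053213,  0.78888891,  0.17926986],
       [ 0.69152782, -0.37967557,  0.61452074, -1.75398671],
       [ 0.        ,  0.        ,  0.        ,  1.        ]])}
top {'vertical_fov': 52.24841035602978, 'cx': 319.7092607171022, 'cy': 198.43314764600802, 'k1': 0.03663216233339954, 'view': array([[ 2.36203674e-02, -9.99715778e-01,  3.23128710e-03,
         4.66485652e-03],
       [ 9.88549785e-01,  2.38381469e-02,  1.49000219e-01,
        -5.40303126e-01],
       [-1.49034898e-01, -3.25151742e-04,  9.88831883e-01,
        -1.41653210e+00],
       [ 0.00000000e+00,  0.00000000e+00,  0.00000000e+00,
         1.00000000e+00]])}
{'vertical_fov': 66.50389836576505, 'cx': 324.6502784254436, 'cy': 198.02746532432255, 'k1': -0.04246777576281896, 'hand_eye': array([[ 6.16261406e-04,  9.48049402e-01,  3.18122541e-01,
         8.20788778e-02],
       [ 9.99999721e-01, -7.18472877e-04,  2.03967149e-04,
        -5.94242572e-04],
       [ 4.21933351e-04,  3.18122326e-01, -9.48049581e-01,
        -1.43612116e-01],
       [ 0.00000000e+00,  0.00000000e+00,  0.00000000e+00,
         1.00000000e+00]])}
```

View pics/top0.png

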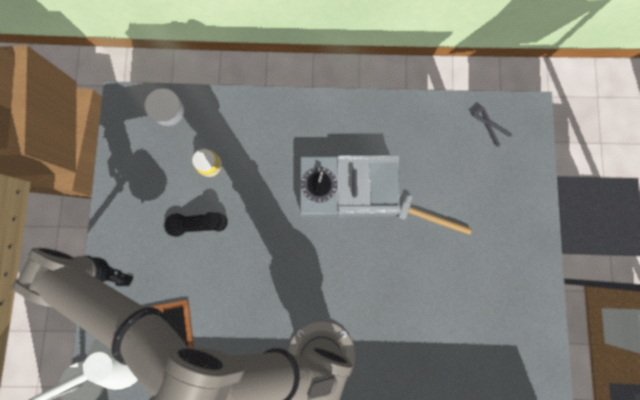

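View pics/scene0.png

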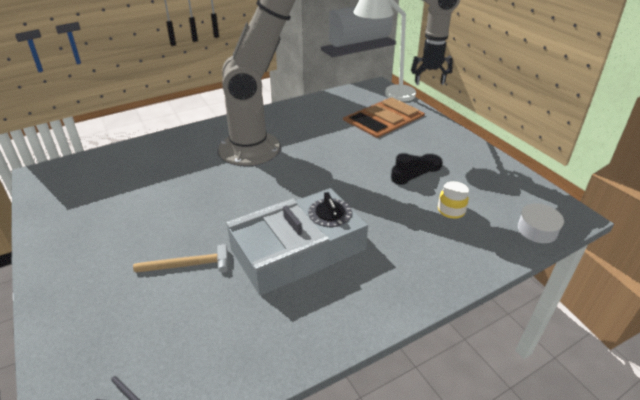

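The top view shows the chest spanning about (300,156) to (400,214), with the dial near (319,182), the lid handle near (353,180) and the hammer head close by at (405,206). In the scene view the dial is near (330,210) and the handle near (293,219). I'll enlarge both.

```bash
cat > h.py <<'E'
import numpy as np, cv2
from scipy.spatial.transform import Rotation as R
from scipy.optimize import least_squares
from station import bot, optics
def intr(n):
    i=optics.camera_info(n); return i, 200/np.tan(np.radians(i['vertical_fov']/2))
def tool(o): # world<-tool
    T=np.eye(4); q=o['tool_rot']; T[:3,:3]=R.from_quat([q[1],q[2],q[3],q[0]]).as_matrix(); T[:3,3]=o['eef_pos']; return T
def view(n,T=None):
    i,_=intr(n); return i['view'] if n!='wrist' else np.linalg.inv(T@i['hand_eye'])
def project(n,P,V):
    i,f=intr(n); p=np.atleast_2d(P)@V[:3,:3].T+V[:3,3]
    s=np.c_[p[:,0]/-p[:,2],-p[:,1]/-p[:,2]]; s=s*(1+i['k1']*(s**2).sum(1,keepdims=True))
    return s*f+[i['cx'],i['cy']]
def tri(obs): # list of (name,V,pix)
    r=least_squares(lambda P:np.concatenate([(project(n,P,V)[0]-p) for n,V,p in obs]),[.6,0,.1]); return r.x,r.fun
def on_z(n,V,p,z):
    r=least_squares(lambda q:project(n,[q[0],q[1],z],V)[0]-p,[.6,0]); return np.r_[r.x,z]
E
python3 - <<'E'
import cv2,numpy as np
a=cv2.imread('pics/top0.png')[148:223,290:415]; b=cv2.imread('pics/scene0.png')[185:295,215:375]
cv2.imwrite('pics/top_c.png',cv2.resize(a,None,fx=6,fy=6,interpolation=cv2.INTER_CUBIC))
cv2.imwrite('pics/scene_c.png',cv2.resize(b,None,fx=5,fy=5,interpolation=cv2.INTER_CUBIC))
E
```

```text
(no output)
```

View pics/top_c.png

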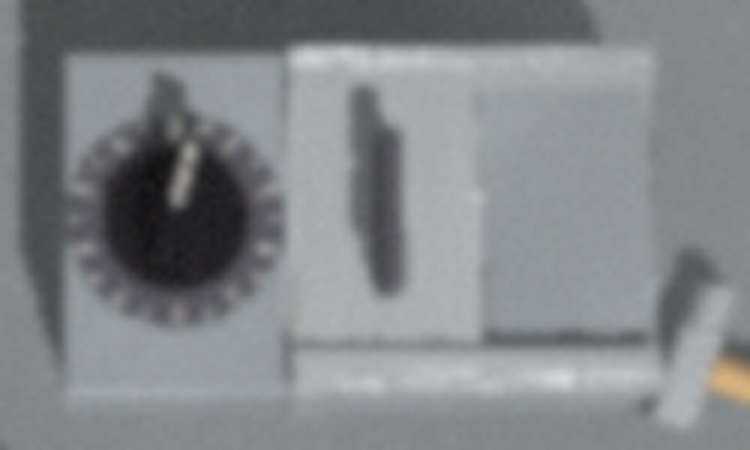

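View pics/scene_c.png

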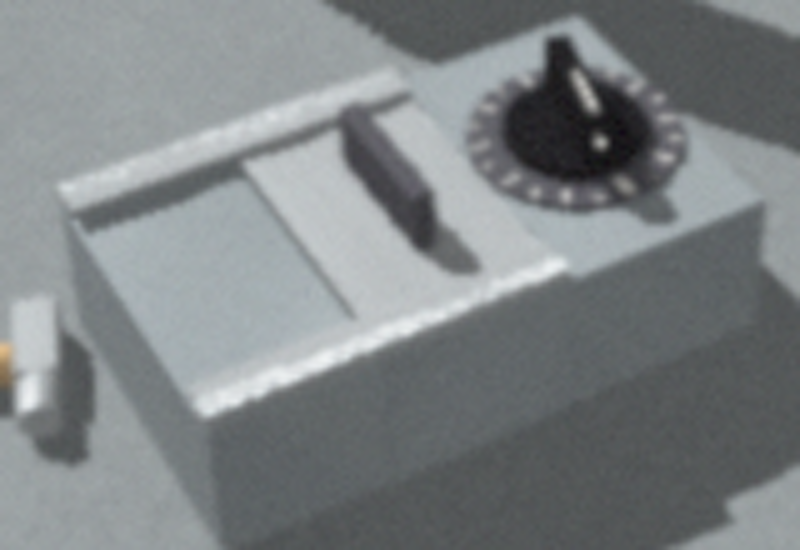

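The top crop shows the plate centre near (178,217), the nose line from (177,205) to (193,145), and the handle top from (390,125) to (390,295). In the scene crop the plate centre is near (577,137) and the handle top runs from (358,112) to (425,208).

```bash
python3 - <<'E'
from h import *
c=lambda u,v:np.array([290+(u+.5)/6-.5,148+(v+.5)/6-.5])
d=lambda u,v:np.array([215+(u+.5)/5-.5,185+(v+.5)/5-.5])
Vt,Vs=view('top'),view('scene')
for k,a,b in [('plate',c(178,217),d(577,137)),('h far',c(390,125),d(358,112) if 0 else d(425,200)),('h near',c(390,292),d(356,112)),('lid corner',c(480,92),d(355,318)),('nose line tip',c(193,145),d(598,143)),('line in',c(177,205),d(573,72))]:
    P,r=tri([('top',Vt,a),('scene',Vs,b)]); print(k,P.round(4),r.round(1))
for k,p,z in [('plate',(178,217),.1),('mark0',(178,125),.1),('nose tip',(193,145),.144),('bar in',(177,205),.144),('rail end far',(655,47),.107),('rail far start',(290,47),.107)]:
    print(k,on_z('top',Vt,c(*p),z).round(4))
E
```

```text
plate [0.5831 0.0215 0.098 ] [-0.3 -0.2 -0.3  0. ]
h far [ 0.6302 -0.0975  0.1384] [ 0.  0.  0. -0.]
h near [ 0.5379 -0.0961  0.1312] [-0.9 -0.4 -0.8  0. ]
lid corner [ 0.6586 -0.1533  0.103 ] [ 0.3  0.2  0.3 -0. ]
nose line tip [0.6198 0.0136 0.1239] [-0.2 -0.1 -0.2  0. ]
line in [0.5806 0.0208 0.1439] [ 0.  0.  0. -0.]
plate [0.5821 0.0203 0.1   ]
mark0 [0.6361 0.0216 0.1   ]
nose tip [0.6149 0.0128 0.144 ]
bar in [0.5807 0.0209 0.144 ]
rail end far [ 0.687  -0.2522  0.107 ]
rail far start [ 0.6821 -0.0419  0.107 ]
```

The heights agree with the text (plate 0.098, handle about 0.135), and the dial-to-handle distance is 118 mm against an expected 120. The yaw is about 0.02. Next I'll move above the dial and look with the wrist camera.

The manual's scale: shifts go in shares of 0.4 m and turns go in shares of pi rad. Converting my numbers, -0.0325 m is -0.0813, -0.0258 m is -0.0645, -0.1 rad is -0.0318.

nudge_tcp(
  offsets=[
    [[-0.0813,-0.0645,-0.0075],0,1],
    [[-0.0813,-0.0645,-0.0075],0,1],
    [[-0.0813,-0.0645,-0.0075],0,1],
    [[-0.0813,-0.0645,-0.0075],0,1],
    [[-0.0813,-0.0645,-0.0075],0,1],
    [[-0.0813,-0.0645,-0.0075],0,1],
    [[-0.0813,-0.0645,-0.0075],0,1],
    [[-0.0813,-0.0645,-0.0075],0,1],
    [[-0.0813,-0.0645,-0.0075],0,1],
    [[-0.0813,-0.0645,-0.0075],0,1],
    [[-0.0813,-0.0645,-0.0075],0,1],
    [[-0.0813,-0.0645,-0.0075],0,1],
    [[-0.0813,-0.0645,-0.0075],0,1],
    [[-0.0813,-0.0645,-0.0075],0,1],
    [[-0.0813,-0.0645,-0.0075],0,1],
    [[-0.0813,-0.0645,-0.0075],0,1],
    [[0,0,0],-0.0318,1],
    [[0,0,0],-0.0318,1],
    [[0,0,0],0,1],
    [[0,0,0],0,1],
  ],
  grip_n=30,
)

```text
t: 2.1
eef_pos: [0.5817, 0.0207, 0.279]
tool_rot: [-0.0, 0.117, 0.993, -0.0]
contact_force: [0.3, 0.5, -0.5]
gripper_width: 0.999
grasp_force: 0.0
```

```bash
cat > look.py <<'E'
import sys; from h import *
o=bot.get_obs(); np.save(f'pics/{sys.argv[1]}.npy',tool(o)); im=optics.read_camera('wrist'); cv2.imwrite(f'pics/{sys.argv[1]}.png',cv2.resize(im,(800,500),interpolation=cv2.INTER_CUBIC))
print(o['t'],o['eef_pos'].round(4),tool(o)[:3,:2].T.round(3),o['q'].round(2))
E
python3 look.py w1
```

```text
2.1 [0.5817 0.0207 0.279 ] [[-0.973  0.232  0.001]
 [ 0.232  0.973 -0.   ]] [-0.38  0.29  0.29  1.74 -0.09  1.13  1.28]
```

View pics/w1.png

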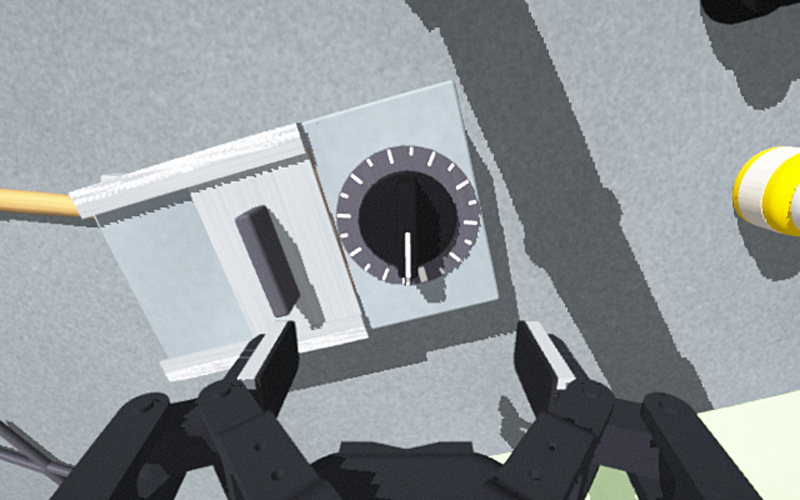

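The wrist view at 800×500 shows the plate centre near (408,216), the zero mark near (422,272), and the nose line from (407,233) to (408,283), already along tool x. The chest's +y corners are at (456,82) and (498,297), and the handle runs from (258,207) to (285,315). I'll fit the chest pose to all of these.

```bash
python3 - <<'E'
from h import *
T=np.load('pics/w1.npy'); Vw,Vt,Vs=view('wrist',T),view('top'),view('scene')
w=lambda u,v:np.array([(u+.5)/1.25-.5,(v+.5)/1.25-.5])
c=lambda u,v:np.array([290+(u+.5)/6-.5,148+(v+.5)/6-.5])
d=lambda u,v:np.array([215+(u+.5)/5-.5,185+(v+.5)/5-.5])
print('plate',*[a.round(4) for a in tri([('wrist',Vw,w(408,216)),('top',Vt,c(178,217)),('scene',Vs,d(577,137))])])
print('line tip',*[a.round(4) for a in tri([('wrist',Vw,w(408,283)),('top',Vt,c(193,145))])])
print('line in',*[a.round(4) for a in tri([('wrist',Vw,w(407,233)),('top',Vt,c(177,205))])])
M=[('plate',(0,.105,.1),(408,216)),('m0',(.053,.105,.1),(422,272)),('c1',(-.1,.17,.096),(456,82)),('c2',(.1,.17,.096),(498,297))]
def W(p,L): a,b=np.cos(p[2]),np.sin(p[2]); L=np.asarray(L); return np.array([p[0]+a*L[0]-b*L[1],p[1]+b*L[0]+a*L[1],L[2]])
f=lambda p:np.concatenate([project('wrist',W(p,L),Vw)[0]-w(*u) for _,L,u in M])
r=least_squares(f,[.58,-.08,0]);p=r.x;print('chest',p.round(4),r.fun.round(1))
print('dial',W(p,(0,.105,.132)).round(4),'handle',W(p,(0,-.015,.126)).round(4))
im=cv2.imread('pics/w1.png')
for sx in(-1,1):
  for sy in(-1,1):
    u=(project('wrist',W(p,(sx*.045,-.015+sy*.007,.141)),Vw)[0]+.5)*1.25; cv2.circle(im,tuple(int(x) for x in u),2,(0,0,255),-1)
cv2.imwrite('pics/w1o.png',cv2.resize(im[60:400,60:520],None,fx=1.7,fy=1.7))
E
```

```text
plate [0.5804 0.0223 0.0954] [ 0.0878  0.3083 -0.5782  0.7152 -0.5471  0.1021]
line tip [0.6098 0.0147 0.1715] [-0.1642 -0.0351 -0.5512 -0.2712]
line in [0.5802 0.0212 0.1475] [-0.0259 -0.0116 -0.0787 -0.0627]
chest [ 0.5817 -0.0834  0.0127] [-0.6  1.4 -0.5  0.4  0.2 -3.   1.   2.3]
dial [0.5803 0.0216 0.132 ] handle [ 0.5818 -0.0984  0.126 ]
```

View pics/w1o.png

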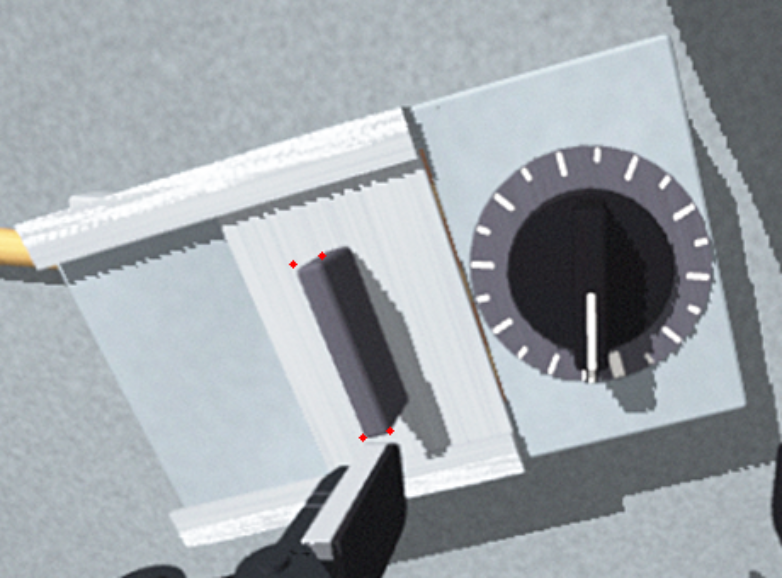

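The overlay is within about 3 mm of the handle, which puts the handle at roughly y = -0.097. The dial reads about +0.25 from the angle between the nose and mark 0, and the TCP is already over the axis. I'll go down and grip.

To row units: 0.04 m is 0.1, 0.03 m is 0.075.

nudge_tcp(
  offsets=[
    [[0,0,0.1],0,1],
    [[0,0,0.1],0,1],
    [[0,0,0.1],0,1],
    [[0,0,0.075],0,1],
    [[0,0,0.035],0,1],
    [[0,0,0],0,0.5],
    [[0,0,0],0,0],
    [[0,0,0],0,0],
    [[0,0,0],0,0],
    [[0,0,0],0,0],
    [[0,0,0],0,0],
    [[0,0,0],0,0],
  ],
  grip_n=40,
)

```text
t: 3.35
eef_pos: [0.583, 0.0213, 0.1167]
tool_rot: [0.001, 0.115, 0.993, 0.001]
contact_force: [-1.4, 1.4, 7.0]
gripper_width: 0.177
grasp_force: 42.3
```

```bash
python3 -c "
from h import *
o=bot.get_obs();print(tool(o)[:3,:2].T.round(3),o['torque'].round(2),o['eef_pos'].round(4))"
```

```text
[[-0.973  0.229 -0.002]
 [ 0.229  0.973  0.002]] [ 0.25  0.19 -0.06] [0.583  0.0213 0.1167]
```

To row units: -0.09 rad is -0.0286.

nudge_tcp(
  offsets=[
    [[0,0,0],-0.0318,0],
    [[0,0,0],-0.0318,0],
    [[0,0,0],-0.0318,0],
    [[0,0,0],-0.0318,0],
    [[0,0,0],-0.0318,0],
    [[0,0,0],-0.0318,0],
    [[0,0,0],-0.0318,0],
    [[0,0,0],-0.0318,0],
    [[0,0,0],-0.0318,0],
    [[0,0,0],-0.0318,0],
    [[0,0,0],-0.0318,0],
    [[0,0,0],-0.0286,0],
    [[0,0,0],0,0],
    [[0,0,0],0,0],
    [[0,0,0],0,0],
  ],
)

```text
t: 4.85
eef_pos: [0.5824, 0.023, 0.1167]
tool_rot: [0.001, -0.462, 0.887, 0.001]
contact_force: [-3.2, 6.1, 7.4]
gripper_width: 0.177
grasp_force: 42.6
```

```bash
python3 look.py w2
python3 -c "
from h import *
o=bot.get_obs();X=tool(o)[:3,0];print('dial est',-np.arctan2(-X[1],-X[0])+.015,o['torque'].round(2))"
```

```text
4.85 [0.5824 0.023  0.1167] [[-0.574 -0.819 -0.003]
 [-0.819  0.574  0.   ]] [-0.11  0.46 -0.04  1.88  0.02  0.8   2.37]
dial est -0.9450083713355125 [1.03 0.6  0.12]
```

View pics/w2.png

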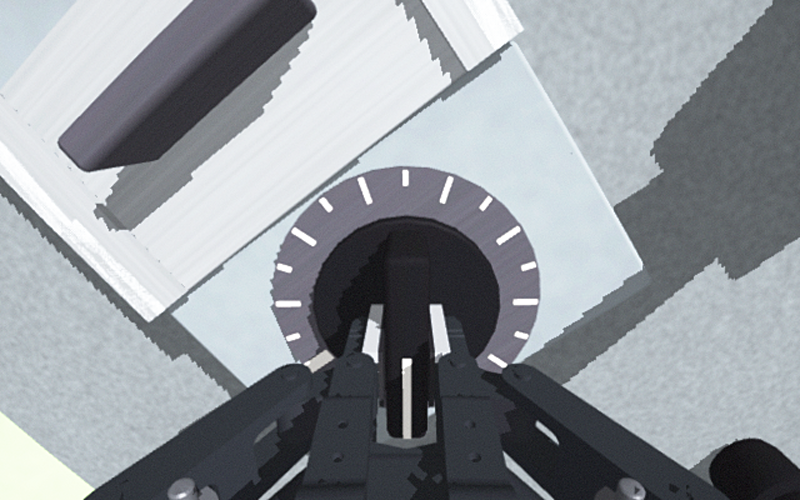

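The bar points straight down the image at (407,400), and the short mark opposite it at (405,178) is 35, so the dial stands at 85. I'll finish the dwell here, then turn right to 5 and dwell there.

nudge_tcp(
  offsets=[
    [[0,0,0],0,0],
    [[0,0,0],0,0],
    [[0,0,0],0,0],
    [[0,0,0],0,0],
    [[0,0,0],0,0],
    [[0,0,0],0,0],
  ],
)

```text
t: 5.5
eef_pos: [0.5824, 0.0229, 0.1167]
tool_rot: [0.001, -0.462, 0.887, 0.001]
contact_force: [-3.9, 5.6, 7.7]
gripper_width: 0.181
grasp_force: 42.6
```

nudge_tcp(
  offsets=[
    [[0,0,0],0.0318,0],
    [[0,0,0],0.0318,0],
    [[0,0,0],0.0318,0],
    [[0,0,0],0.0318,0],
    [[0,0,0],0.0318,0],
    [[0,0,0],0.0318,0],
    [[0,0,0],0.0318,0],
    [[0,0,0],0.0318,0],
    [[0,0,0],0.0318,0],
    [[0,0,0],0.0318,0],
    [[0,0,0],0.0318,0],
    [[0,0,0],0.0318,0],
    [[0,0,0],0.0191,0],
    [[0,0,0],0,0],
    [[0,0,0],0,0],
    [[0,0,0],0,0],
    [[0,0,0],0,0],
  ],
)

```text
t: 7.2
eef_pos: [0.583, 0.0211, 0.1167]
tool_rot: [0.001, 0.15, 0.989, 0.001]
contact_force: [-0.5, 1.3, 6.8]
gripper_width: 0.182
grasp_force: 42.4
```

```bash
python3 look.py w3
python3 -c "
from h import *
o=bot.get_obs();X=tool(o)[:3,0];print('dial est',-np.arctan2(-X[1],-X[0])+.015,o['torque'].round(2))"
```

```text
7.2 [0.583  0.0211 0.1167] [[-0.955  0.297 -0.002]
 [ 0.297  0.955  0.002]] [-0.35  0.47  0.27  1.9  -0.17  0.79  1.28]
dial est 0.31658033413353137 [ 0.17  0.22 -0.01]
```

View pics/w3.png

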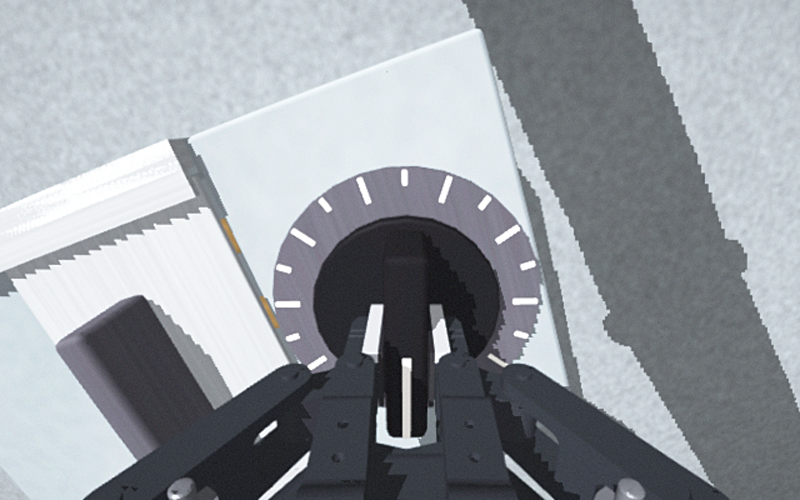

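The bar again lines up with the short mark at (404,177), which is 55, so the dial is at 5. I'll dwell, turn left to 95, dwell again, then release and rise.

nudge_tcp(
  offsets=[
    [[0,0,0],0,0],
    [[0,0,0],0,0],
    [[0,0,0],0,0],
    [[0,0,0],0,0],
    [[0,0,0],0,0],
  ],
)

```text
t: 7.75
eef_pos: [0.583, 0.0211, 0.1167]
tool_rot: [0.001, 0.15, 0.989, 0.001]
contact_force: [-0.5, 0.9, 6.8]
gripper_width: 0.174
grasp_force: 42.4
```

nudge_tcp(
  offsets=[
    [[0,0,0],-0.0318,0],
    [[0,0,0],-0.0318,0],
    [[0,0,0],-0.0318,0],
    [[0,0,0],-0.0318,0],
    [[0,0,0],-0.0318,0],
    [[0,0,0],-0.0318,0],
    [[0,0,0],-0.0095,0],
    [[0,0,0],0,0],
    [[0,0,0],0,0],
    [[0,0,0],0,0],
    [[0,0,0],0,0],
    [[0,0,0],0,0],
    [[0,0,0],0,0],
    [[0,0,0],0,0],
    [[0,0,0],0,0],
  ],
)

```text
t: 9.25
eef_pos: [0.583, 0.0221, 0.1167]
tool_rot: [0.001, -0.164, 0.986, 0.001]
contact_force: [-1.2, 3.3, 7.2]
gripper_width: 0.18
grasp_force: 42.3
```

```bash
python3 -c "
from h import *
o=bot.get_obs();X=tool(o)[:3,0];print('dial est',-np.arctan2(-X[1],-X[0])+.015,o['torque'].round(2))"
```

```text
dial est -0.31436985245697496 [0.63 0.27 0.07]
```

nudge_tcp(
  offsets=[
    [[0,0,0],0,1],
    [[0,0,0],0,1],
    [[0,0,0],0,1],
    [[0,0,0],0,1],
    [[0,0,0],0,1],
    [[0,0,0],0,1],
    [[0,0,-0.075],0,1],
    [[0,0,-0.1],0,1],
    [[0,0,-0.1],0,1],
    [[0,0,-0.1],0,1],
    [[0,0,0],0,1],
    [[0,0,0],0,1],
  ],
)

```text
t: 10.45
eef_pos: [0.5824, 0.0205, 0.2662]
tool_rot: [0.001, -0.163, 0.987, 0.0]
contact_force: [0.0, -0.3, -0.9]
gripper_width: 1.001
grasp_force: 0.0
```

```bash
python3 look.py w4
```

```text
10.45 [0.5824 0.0205 0.2662] [[-0.947 -0.322 -0.002]
 [-0.322  0.947 -0.   ]] [-0.25  0.29  0.14  1.75 -0.04  1.1   1.8 ]
```

View pics/w4.png

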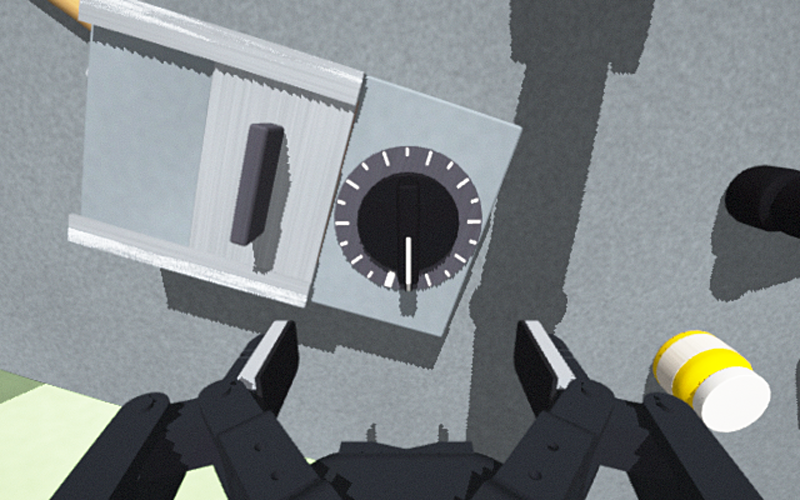

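The nose at (408,285) is one mark anticlockwise of the wide zero mark at (390,280), so the dial is at 95. The handle runs from (265,127) to (243,243) with the lid shut. Next I'll move over it, align and go down.

To row units: -0.0374 m is -0.0935, -0.0373 m is -0.0933, 0.113 rad is 0.036.

```bash
python3 - <<'E'
from h import *
w=lambda u,v:np.array([(u+.5)/1.25-.5,(v+.5)/1.25-.5])
V1,V4=[view('wrist',np.load(f'pics/w{i}.npy')) for i in(1,4)]
# handle top-face end midpoints
for a,b in[((242,211),(265,126)),((283,315),(241,242))]: print([x.round(4) for x in tri([('wrist',V1,w(*a)),('wrist',V4,w(*b))])], on_z('wrist',V4,w(*b),.141).round(4))
E
```

```text
[array([ 0.536 , -0.0923,  0.151 ]), array([ 0.4323,  1.5919,  0.437 , -1.3955])] [ 0.5385 -0.0957  0.141 ]
[array([ 0.6252, -0.0945,  0.1432]), array([-0.1021, -0.7632, -0.2546,  0.6402])] [ 0.6255 -0.0951  0.141 ]
```

nudge_tcp(
  offsets=[
    [[0.0308,-0.0933,0],0,1],
    [[0.0308,-0.0933,0],0,1],
    [[0.031,-0.0935,0],0,1],
    [[0,0,0],0.0318,1],
    [[0,0,0],0.0318,1],
    [[0,0,0],0.036,1],
    [[0,0,0],0,1],
    [[0,0,0],0,1],
  ],
)

```text
t: 11.3
eef_pos: [0.5824, -0.0972, 0.2639]
tool_rot: [-0.001, -0.009, 1.0, -0.0]
contact_force: [1.8, 0.3, 1.7]
gripper_width: 1.001
grasp_force: 0.0
```

To row units: 0.04 m is 0.1, 0.03 m is 0.075.

nudge_tcp(
  offsets=[
    [[0,0,0.1],0,1],
    [[0,0,0.1],0,1],
    [[0,0,0.075],0,1],
    [[0,0,0.0625],0,1],
    [[0,0,0.04],0,1],
    [[0,0,0],0,0.5],
    [[0,0,0],0,0],
    [[0,0,0],0,0],
    [[0,0,0],0,0],
    [[0,0,0],0,0],
    [[0,0,0],0,0],
  ],
  grip_n=40,
)

```text
t: 12.4
eef_pos: [0.5837, -0.0984, 0.1154]
tool_rot: [0.001, -0.008, 1.0, -0.001]
contact_force: [-0.9, -2.3, 5.4]
gripper_width: 0.154
grasp_force: 43.1
```

To row units: -0.01 m is -0.025, -0.005 m is -0.0125.

nudge_tcp(
  offsets=[
    [[0,-0.0125,0],0,0],
    [[0,-0.025,0],0,0],
    [[0,-0.025,0],0,0],
    [[0,-0.025,0],0,0],
    [[0,0,0],0,0],
  ],
)

```text
t: 12.9
eef_pos: [0.5846, -0.1336, 0.1154]
tool_rot: [0.001, -0.007, 1.0, -0.0]
contact_force: [-0.1, -2.9, 5.6]
gripper_width: 0.154
grasp_force: 43.3
```

nudge_tcp(
  offsets=[
    [[0,-0.025,0],0,0],
    [[0,-0.025,0],0,0],
    [[0,-0.025,0],0,0],
    [[0,-0.025,0],0,0],
    [[0,-0.025,0],0,0],
    [[0,-0.025,0],0,0],
    [[0,-0.01,0],0,0],
    [[0,0,0],0,0],
    [[0,0,0],0,0],
    [[0,0,0],0,0],
  ],
)

```text
t: 13.9
eef_pos: [0.5862, -0.1967, 0.1154]
tool_rot: [0.002, -0.008, 1.0, -0.001]
contact_force: [2.7, -2.0, 5.5]
gripper_width: 0.153
grasp_force: 43.0
```

To row units: -0.04 m is -0.1, -0.03 m is -0.075.

nudge_tcp(
  offsets=[
    [[0,-0.005,0],0,0],
    [[0,0,0],0,0],
    [[0,0,0],0,1],
    [[0,0,0],0,1],
    [[0,0,0],0,1],
    [[0,0,0],0,1],
    [[0,0,0],0,1],
    [[0,0,0],0,1],
    [[0,0,-0.075],0,1],
    [[0,0,-0.1],0,1],
    [[0,0,-0.1],0,1],
    [[0,0,-0.1],0,1],
    [[0,0,0],0,1],
    [[0,0,0],0,1],
  ],
)

```text
t: 15.3
eef_pos: [0.585, -0.1985, 0.2652]
tool_rot: [0.001, -0.008, 1.0, -0.0]
contact_force: [-0.4, -0.1, -2.1]
gripper_width: 1.0
grasp_force: 0.0
```

```bash
python3 look.py w5
```

```text
15.3 [ 0.585  -0.1985  0.2652] [[-1.    -0.015 -0.002]
 [-0.015  1.    -0.   ]] [ 0.03  0.36  0.26  1.68 -0.1   1.12  1.9 ]
```

View pics/w5.png

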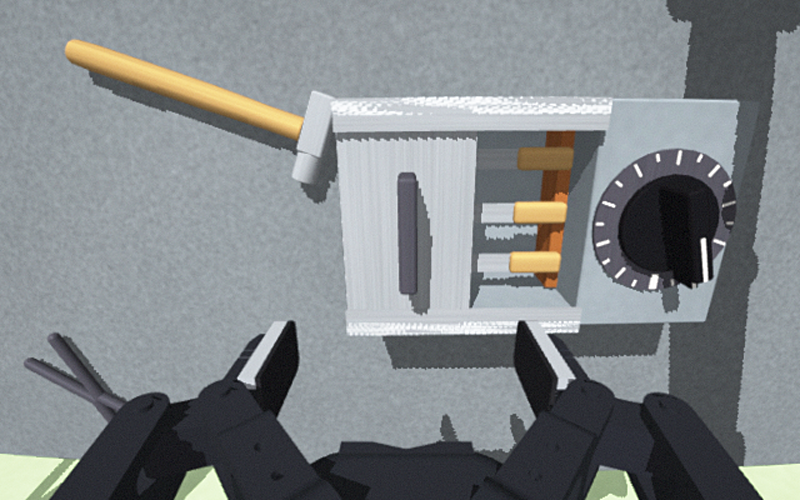

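The lid is fully open: its edge is at the deck's end near (340,220) and the knives are visible. The nose is at (692,285), one mark anticlockwise of zero at (653,282), and the hammer hasn't moved. Handing in.

```bash
python3 -c "
from station import bot, optics
print(bot.hand_in())"
```

```text
the job is handed in; nothing more can be done
None
```

I turned the dial to 85, 5 and 95 in order, slid the lid fully open (about 100 mm) with the dial left at 95, and handed the job in at about 15 s; I saw no bystander disturbed, but the hand-in returned no verdict.

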